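Dry test of the bag sealer: on, arm shut, arm up, off

TASK

Give the bag sealer its dry test before packing starts: switch it on by pressing the top half of its red rocker fully in, then press the arm fully shut by its black handle and keep it shut for a good two seconds, let it spring all the way up again, and last switch the sealer off by pressing the bottom half of the rocker fully in. Press with the fingers only and lift nothing; keep the arm up while the sealer is off, and leave the other things on the table where they are.

Things in the scene. Friction and masses are not known exactly. Their poses are not given: they have to be found in the camera images.
- bag_sealer: blue-grey bag sealer, fixed on the table; body x -52 to 30, y -211 to 166, z 9 to 72 mm, a black timer knob out to x -67 at y -98. Origin on the table top under its middle; x points out of its back (away from the robot, yaw within 0.12 rad), y along it to the left, z up; the front, with the red rocker at the left, looks along -x. The blue arm hinges about x at (1, -178, 103) mm
- bag_sealer_power (a joint): red rocker switch in the sealer's front, pivot along y through (-53, 93, 28) mm of the sealer. 0.244 rad: off, bottom half in, top half out (start); 0: on, top half in, bottom half out. Stays where left; smooth; about 3 N at 5 mm off its middle turns it, each edge moves 2 mm. Stands 4 to 6 mm out of the front, 19.5 mm wide, z 20.5 to 36.5 mm; pushing both halves flat leaves it half way
- rocker_upper (a point): middle of the rocker's top half, on its red face, 33 mm above the table; moves with the rocker; at (-56 to -58, 93, 33) mm in the sealer's frame; press it along the sealer's +x to switch on
- rocker_lower (a point): middle of the rocker's bottom half, on its red face, 23 mm above the table; moves with the rocker; at (-56 to -58, 93, 23) mm in the sealer's frame; press it along the sealer's +x to switch off
- bag_sealer_arm (a joint): angle of the sealer's long blue arm above shut, rad: 0 fully shut against a stop, about 0.38 at rest, held there by a spring that lifts it again when let go. Pressed at the handle it takes 1 to 6 N, most when shut. The hinge is at the sealer's right end, so the left end rises
- handle_top (a point): top of the black handle at the arm's left end, 358 mm from the hinge and 16 mm above the arm's hinge line: about 250 mm above the table at rest; with the arm shut at (1, 180, 119) mm in the sealer's frame. Handle 34 mm wide, 67 mm long (33 mm either way along the arm), 23 mm thick; going down it swings 32 mm to the left
- order_pad: white note pad lying flat, 145x100x12 mm; origin at the centre of its underside; a bystander
- marker_pen: white and blue marker lying on the note pad, 130 mm long, 20 mm thick; a bystander
- calculator: grey desk calculator, 100x68x19 mm, origin at the centre of its underside; a bystander
- cutter: blue and black snap-off cutter lying near the left edge of the flat top, 107x93x23 mm over its slanting length; a bystander
- blister_card: small card pack with a clear blister, 62x118x12 mm, lying behind the sealer; a bystander

How it is judged:
By the outcome, as a careful person would: the job done as asked, in the order asked, and still so for the second after the job is handed in, with the robot touching nothing.
It also fails if it takes over 64 s, if anything falls off the work surface, if the arm or the gripper's body presses on something with over 40 N, if the wrist force passes 120 N, or if a joint passes its speed limit or range.

ROBOT

A 7-joint arm with a two-finger parallel gripper is mounted at the origin on a cart in front of the work surface, level with it; the furniture and walls round the work are solid. World frame = base frame: x ahead of the robot, y to its left, z up, the work surface at z = 0. Lengths are in m, angles in rad, forces in N, time in s.
With the tool pointing down it reaches from about 0.425 to 0.925 m from the base axis. Payload 6.8 kg.
Tool frame: the origin (TCP) lies at the very end of the fingers, on their centre line; the grasp point (between the pads) lies 19 mm behind it; z points along the fingers, y is the line along which they close (so a half turn about z gives the same grasp; the last joint's range is limited). The gripper opens to 85 mm and grips with 20 to 120 N. Pads are 22 mm wide; open, the fingers measure 114 mm over their backs; the gripper's body (76 mm by 85 mm) begins 54 mm behind the grasp point. The pads swing forward as they close: fully open they stand 13 mm farther back than shut.
Start: joints at [-1.311, 0.477, 0.022, 1.555, -0.011, 1.109, -0.083], TCP at [0.243, 0.63, 0.231] pointing down, gripper open.
Joint ranges: [-2.96, 2.96], [-0.34, 2.1], [-1.41, 1.46], [0.24, 2.44], [-1.37, 4.51], [0.17, 1.92], [-2.96, 2.96]. Speed limits (rad/s): [2.39, 2.39, 3.14, 3.14, 3.14, 3.14, 3.14].

INTERFACE

Orientations are given as a unit quaternion [w, x, y, z].
In Python, from station import bot gives the robot as it stands.
- The arm moves only by the tool apply_moves, never from a script. Its argument "deltas" is a list of rows, each a list of 3 entries, a list of its own where there are three numbers: the closure, from 0 (fully open) to 1 (shut), then the shift along the tool's x, y, z in units of 0.2 m (1.0 is 0.2 m), then the turn about the tool's z in units of 2 pi rad (1.0 is 2 pi rad). A call has 1 to 12 rows; each row is the pose to reach, as a shift and turn from the pose commanded when the call began, along the tool's axes at that moment, turning the shorter way round; what a row does not reach only later rows make up. A row lasts 1/10 s, in which the tool goes at most 50 mm and 8.59 degrees, less where a joint would pass 70% of its speed; a pose out of reach is approached as far as the arm can. A call with a number of a shift or a turn outside -1 to 1 is refused whole. A call with a gripper value outside its range is refused whole. The fingers move at their own pace and stop on an object; "squeeze" is the grip in N (left out, the last holds). Time passes only in rows, so rows that repeat a pose let the fingers close. It gives the time, the measured TCP pose, the force, the opening and the grip force at its end, in the units of the state.
- bot.get_obs(): the state, without advancing time (a new reading comes with each control period).
- bot.read_camera(name): name is "scene" or "top"; returns a dict with "color" (480x640x3 uint8, red, green, blue), "intrinsics" (3x3 intrinsics, pixels), "k1" (the pictures are not rectified: a ray, as slopes to the right and down, at radius r is drawn at 1 + k1 r^2 times it, then the intrinsics apply), "pose" (4x4, takes a point from camera to world coordinates). Camera axes: x right, y down, z forward; pixel columns grow to the right and rows downward; lengths in m; the calibration is good to about 2 mm. A picture is of the moment at which its call begins. There is no depth.
- bot.hand_in(): hands the job in; it is judged then, once.
Trained networks look in a picture, given as the dict that the camera call returned (one of the last four; its "shot" number tells which), for a name from the list of things; names that differ only in an ending like _2 or _b are one class to them, and where a whole thing is asked for, a point or a joint stands for the part that bears it (a point fixed in the world has none). Each returns a list of dicts, best first, with "confidence" (0 to 1); they miss things now and then, are a little off and sometimes report something else, mostly with a low value. They report only what shows in the picture. A call takes as long as a camera call.
- bot.look_for(picture, target): "point" ([x, y, z] in m, in world coordinates, good to about 4 mm: the middle of the surface that is visible of it).
The state is a dict: "t": time; "q": joint angles; "joint_vel": joint speeds; "joint_torque": joint torques, N m; "eef_pos": TCP position; "tool_rot": TCP orientation; "contact_force": force on the tool from outside, world axes, zero at the start; "torque": the same for the moment, N m; "gripper_width": opening from 0.0 (shut) to 1.0 (fully open); "grasp_force": force on a finger pad.
Only numpy, scipy, OpenCV 4.12 (cv2) and the standard library are available. Lean on these libraries where they do the work, as an engineer would, in place of code of your own. Each camera call takes 0.05 s, during which the arm holds its last target. There are 200 camera calls.

## Working session

There is one attempt and no reset: what is moved stays moved. The work goes in short steps, Python scripts to look and compute and a tool call to move; the robot and the scene stay as the last step left them, time stands still between calls to the robot, and variables do not carry over. Pictures are saved under pics/ and viewed, at most 10 in all, crops included, and the job is handed in when it is done.

Besides the shell and the picture viewer there is one more tool, called after "Call:" by a JSON object that holds its "api" and its "payload", one argument or row to a line. apply_moves: Moves the arm, as the interface text tells. Its arguments: {"type":"object","properties":{"deltas":{"type":"array","items":{"type":"array"}},"squeeze":{"type":"number"}},"required":["deltas"]}

```bash
mkdir -p pics
cat > h.py <<'E'
import numpy as np,cv2
from station import bot
np.set_printoptions(precision=4,suppress=True)
def ray(p,u,v):
    K=np.array(p["intrinsics"]);d=np.array([(u-K[0,2])/K[0,0],(v-K[1,2])/K[1,1]]);s=d.copy()
    for _ in range(20): s=d/(1+p["k1"]*(s@s))
    T=np.array(p["pose"]);return T[:3,3],T[:3,:3]@np.array([s[0],s[1],1])
def proj(p,X):
    T=np.array(p["pose"]);K=np.array(p["intrinsics"]);c=T[:3,:3].T@(np.array(X)-T[:3,3]);s=c[:2]/c[2];s=s*(1+p["k1"]*(s@s));return K[:2,:2]@s+K[:2,2]
def save(p,n): cv2.imwrite("pics/"+n,cv2.cvtColor(p["color"],cv2.COLOR_RGB2BGR))
E
python3 - <<'E'
from h import *
o=bot.get_obs();print(o)
for n in("scene","top"):
    p=bot.read_camera(n);save(p,n+"0.png");print(n,np.array(p["pose"]))
    for t in("bag_sealer","rocker_upper","rocker_lower","handle_top","cutter","order_pad","calculator","marker_pen"):
        print(t,[(np.round(r["point"],4),round(r["confidence"],2),proj(p,r["point"]).round()) for r in bot.look_for(p,t)[:2]])
E
```

```text
{'t': 0.0, 'q': array([-1.3111,  0.4778,  0.0224,  1.5565, -0.0115,  1.1093, -0.0831]), 'joint_vel': array([ 0.0019, -0.0016,  0.001 ,  0.0002, -0.001 , -0.0014, -0.0009]), 'joint_torque': array([ -0.0005, -59.645 ,   1.6076, -28.1198,   0.0124,   0.0094,
         0.    ]), 'eef_pos': array([0.2425, 0.6293, 0.2303]), 'tool_rot': array([-0.0001,  0.1829,  0.9831, -0.0009]), 'contact_force': array([ 0.5295, -1.1461,  0.1072]), 'torque': array([ 0.0217,  0.0411, -0.0522]), 'grasp_force': 0.0, 'gripper_width': 0.9968330146552625}
scene [[ 0.6966 -0.4569  0.5531 -0.0379]
 [-0.7174 -0.4331  0.5457 -0.6762]
 [-0.0097 -0.777  -0.6295  0.8246]
 [ 0.      0.      0.      1.    ]]
bag_sealer [(array([ 0.6387, -0.0785,  0.0687]), 0.55, array([335., 241.]))]
rocker_upper []
rocker_lower []
handle_top [(array([ 0.6614, -0.0436,  0.1761]), 0.72, array([331., 193.]))]
cutter []
order_pad [(array([ 0.3929, -0.2672,  0.0124]), 0.87, array([322., 366.]))]
calculator [(array([ 0.4001, -0.1596,  0.0094]), 0.9, array([286., 334.]))]
marker_pen [(array([ 0.422 , -0.261 ,  0.0315]), 0.74, array([329., 349.]))]
top [[-0.0111 -0.9948  0.1016  0.4951]
 [-0.9999  0.0108 -0.0035 -0.0232]
 [ 0.0024 -0.1016 -0.9948  1.2693]
 [ 0.      0.      0.      1.    ]]
bag_sealer [(array([ 0.6511, -0.0362,  0.0731]), 0.79, array([328., 222.]))]
rocker_upper []
rocker_lower []
handle_top [(array([ 0.6647, -0.009 ,  0.1878]), 0.72, array([313., 207.])), (array([ 0.6501, -0.0365,  0.0681]), 0.67, array([328., 222.]))]
cutter []
order_pad [(array([ 0.4057, -0.2606,  0.0101]), 0.57, array([435., 340.]))]
calculator [(array([ 0.403 , -0.152 ,  0.0161]), 0.92, array([384., 342.]))]
marker_pen [(array([ 0.4232, -0.2589,  0.0286]), 0.86, array([436., 332.]))]
```

View pics/scene0.png

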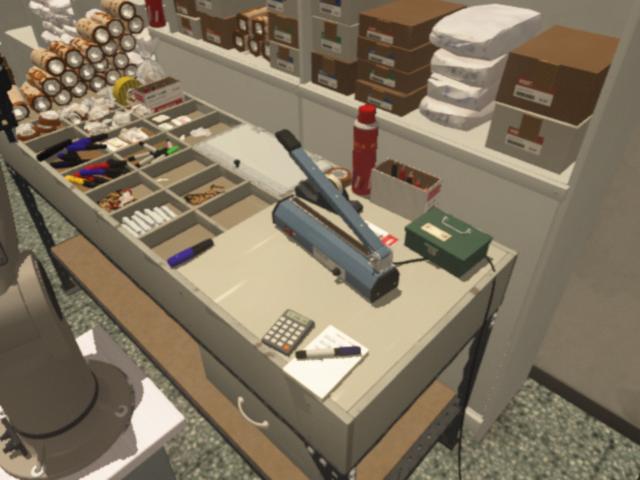

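View pics/top0.png

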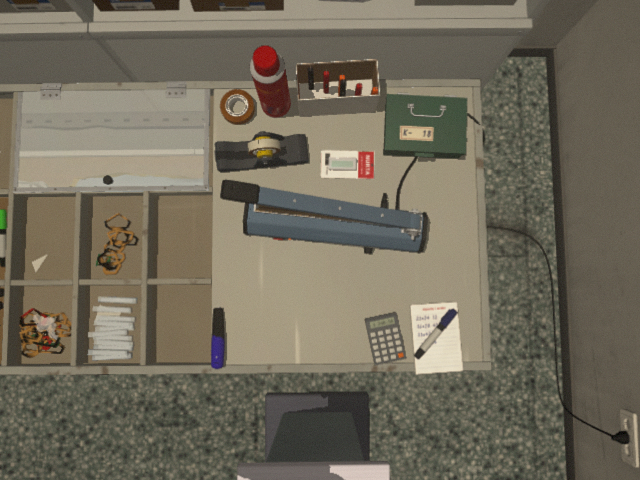

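The sealer spans about (245–428, 195–250) in the top view. Its handle is near (240,191), and a speck of red rocker shows near (280,238). I'll crop closer to get landmarks.

Run:
```python
import cv2,numpy as np
a=cv2.imread("pics/top0.png")[170:265,210:440];b=cv2.imread("pics/scene0.png")[120:305,260:410]
a=cv2.resize(a,None,fx=3.3,fy=3.3,interpolation=2);b=cv2.resize(b,None,fx=3.2,fy=3.2,interpolation=2)
cv2.imwrite("pics/c1.png",a);cv2.imwrite("pics/c2.png",b)
for n in("top","scene"):
    i=cv2.imread(f"pics/{n}0.png").astype(int);m=(i[...,2]>i[...,1]*1.6)&(i[...,2]>i[...,0]*1.6)&(i[...,2]>60)
    v,u=np.nonzero(m);k=(u>225)&(u<410)&(v>205)&(v<300);print(n,list(zip(u[k],v[k]))[:25])
```

```text
top [(np.int64(274), np.int64(238)), (np.int64(275), np.int64(238)), (np.int64(276), np.int64(238)), (np.int64(277), np.int64(238)), (np.int64(278), np.int64(238)), (np.int64(279), np.int64(238)), (np.int64(280), np.int64(238)), (np.int64(281), np.int64(238)), (np.int64(289), np.int64(238)), (np.int64(290), np.int64(238)), (np.int64(277), np.int64(239)), (np.int64(278), np.int64(239)), (np.int64(279), np.int64(239)), (np.int64(280), np.int64(239)), (np.int64(281), np.int64(239)), (np.int64(282), np.int64(239)), (np.int64(289), np.int64(239)), (np.int64(290), np.int64(239))]
scene [(np.int64(285), np.int64(227)), (np.int64(286), np.int64(227)), (np.int64(285), np.int64(228)), (np.int64(286), np.int64(228)), (np.int64(287), np.int64(228)), (np.int64(286), np.int64(229)), (np.int64(287), np.int64(229)), (np.int64(288), np.int64(229)), (np.int64(286), np.int64(230)), (np.int64(287), np.int64(230)), (np.int64(288), np.int64(230)), (np.int64(289), np.int64(230)), (np.int64(286), np.int64(231)), (np.int64(287), np.int64(231)), (np.int64(288), np.int64(231)), (np.int64(289), np.int64(231)), (np.int64(287), np.int64(232)), (np.int64(288), np.int64(232)), (np.int64(289), np.int64(232)), (np.int64(288), np.int64(233)), (np.int64(289), np.int64(233)), (np.int64(290), np.int64(233)), (np.int64(293), np.int64(233)), (np.int64(294), np.int64(233)), (np.int64(289), np.int64(234))]
```

View pics/c1.png

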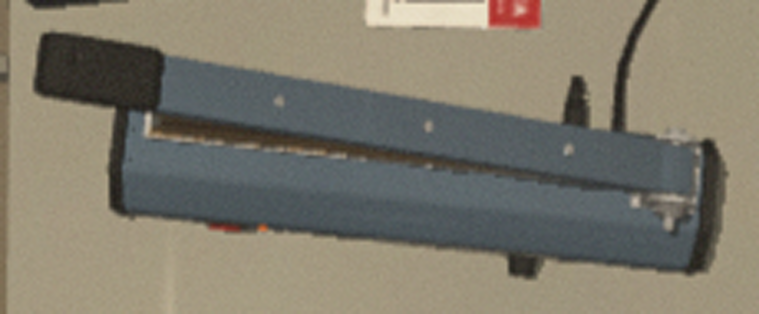

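View pics/c2.png

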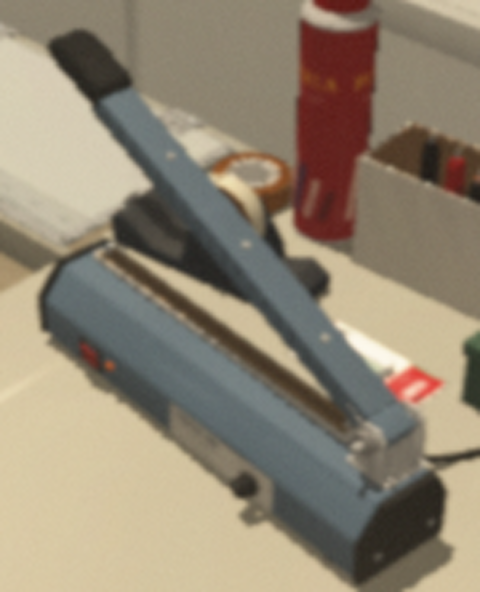

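The top crop shows the handle centre at full-frame (239.7,191.2) and the rocker at (278,238.5). In the scene crop the rocker is at (287.8,230), the knob at (335,272) and the handle at (287.5,139.5). I'll fit the pose to these.

```bash
cat >> h.py <<'E'
def W(f,X):
    x,y,a=f;X=np.array(X)/1000;c,s=np.cos(a),np.sin(a);return np.array([x+c*X[0]-s*X[1],y+s*X[0]+c*X[1],X[2]])
def hand(th): return [1,-178+358*np.cos(th)-16*np.sin(th),103+358*np.sin(th)+16*np.cos(th)]
E
python3 - <<'E'
from h import *
from scipy.optimize import least_squares
s=bot.read_camera("scene");t=bot.read_camera("top")
L=[(s,(-57,93,28),(287.8,230)),(t,(-57,93,35),(278,238.5)),(s,(-67,-98,None),(335,272)),(t,hand(.38),(239.7,191.2)),(s,hand(.38),(287.5,139.5))]
def res(v):
    r=[]
    for p,X,uv in L:
        X=[v[3]*1000 if c is None else c for c in X]
        r.append(proj(p,W(v[:3],X))-uv)
    return np.ravel(r)
r=least_squares(res,[.65,-.02,-.08,.03]);print(r.x,res(r.x).reshape(-1,2))
f=r.x[:3]
for n,X in dict(up=(-58,93,33),lo=(-56,93,23),hrest=hand(.38),hshut=hand(0),FL=(-52,166,9)).items(): print(n,W(f,X))
o=bot.get_obs();print(o["eef_pos"])
E
```

```text
[ 0.6686 -0.0298 -0.0919  0.0281] [[-0.5573  1.0037]
 [-0.123   0.566 ]
 [ 0.3352  0.0078]
 [ 0.3154  0.0255]
 [ 0.4238 -2.6762]]
up [0.6194 0.0682 0.033 ]
lo [0.6214 0.068  0.023 ]
hrest [0.6833 0.118  0.2506]
hshut [0.6861 0.1494 0.119 ]
FL [0.6321 0.1403 0.009 ]
[0.2427 0.6299 0.2313]
```

Call:
{"api": "apply_moves", "payload": {
  "deltas": [
    [1,[-0.2,-0.15,0],-0.01],
    [1,[-0.4,-0.3,0],-0.03],
    [1,[-0.6,-0.5,0],-0.0438],
    [1,[-0.8,-0.65,0],-0.0438],
    [1,[-0.9,-0.72,0],-0.0438],
    [1,[-0.9,-0.72,0],-0.0438],
    [1,[-0.9,-0.72,0],-0.0438]
  ],
  "squeeze": 20
}}

```text
t: 1.7
eef_pos: [0.3593, 0.4306, 0.2317]
tool_rot: [0.0, 0.047, 0.999, 0.0]
contact_force: [-0.1, -0.0, -0.8]
gripper_width: 0.004
grasp_force: 0.0
```

```bash
cat >> h.py <<'E'
F=np.array([.6686,-.0298,-.0919])
def to(X,f=F):
    from scipy.spatial.transform import Rotation as Ro
    o=bot.get_obs();w=np.array(o["tool_rot"]);R=Ro.from_quat([w[1],w[2],w[3],w[0]]).as_matrix()
    d=W(f,X)-o["eef_pos"];ty=np.arctan2(R[1,1],R[0,1])
    print("t",o["t"],"pos",o["eef_pos"],"units",R.T@d/.2,"turn",-((np.pi/2+f[2])-ty)/2/np.pi,"F",o["contact_force"],"w",o["gripper_width"])
    c,s=np.cos(f[2]),np.sin(f[2]);e=np.array(o["eef_pos"])-[f[0],f[1],0];print("sealer mm",1000*np.array([c*e[0]+s*e[1],-s*e[0]+c*e[1],e[2]]))
E
python3 -c "
from h import *
to((-110,97,150))"
```

```text
t 1.7 pos [0.3593 0.4306 0.2317] units [-1.2053 -1.6626  0.407 ] turn -0.00037799940101808155 F [-0.1099 -0.0099 -0.8313] w 0.003804368987938951
sealer mm [-350.2676  430.0311  231.651 ]
```

Call:
{"api": "apply_moves", "payload": {
  "deltas": [
    [1,[-0.15,-0.2,0],0],
    [1,[-0.3,-0.4,0],0],
    [1,[-0.45,-0.62,0],0],
    [1,[-0.6,-0.84,0],0]
  ]
}}

```text
t: 2.1
eef_pos: [0.4598, 0.2587, 0.2315]
tool_rot: [0.0, 0.044, 0.999, 0.001]
contact_force: [-0.4, -0.6, 0.1]
gripper_width: -0.001
grasp_force: 0.0
```

Call:
{"api": "apply_moves", "payload": {
  "deltas": [
    [1,[-0.15,-0.2,0],0],
    [1,[-0.3,-0.4,0],0],
    [1,[-0.45,-0.62,0.1],0],
    [1,[-0.6,-0.82,0.3],0],
    [1,[-0.6,-0.82,0.5],0],
    [1,[-0.6,-0.82,0.7],0],
    [1,[-0.6,-0.82,0.7],0],
    [1,[-0.6,-0.82,0.7],0]
  ]
}}

```text
t: 2.9
eef_pos: [0.5639, 0.0856, 0.0914]
tool_rot: [-0.001, 0.045, 0.999, 0.0]
contact_force: [0.7, -0.2, 0.4]
gripper_width: -0.003
grasp_force: 0.0
```

Run:
```python
from h import *
to((-85,97,31))
p=bot.read_camera("scene");q=bot.read_camera("top")
for a in(p,q):print(proj(a,bot.get_obs()["eef_pos"]),bot.look_for(a,"rocker_upper"),bot.look_for(a,"handle_top"))
a=cv2.resize(p["color"][150:300,220:370],(500,500),interpolation=2);b=cv2.resize(q["color"][170:270,220:320],(290,290),interpolation=2)
c=np.zeros((500,790,3),np.uint8);c[:,:500]=a;c[:290,500:]=b;save({"color":c},"n1.png")
```

```text
t 2.9 pos [0.5639 0.0856 0.0914] units [-0.1497 -0.0417  0.3018] turn 0.0002770979981434994 F [ 0.6578 -0.2099  0.4338] w -0.0027397838867588412
sealer mm [-114.8676  105.2798   91.4108]
[264.5357 216.9388] [] [{'point': [0.6634, -0.0433, 0.1743], 'confidence': 0.67}, {'point': [0.6412, -0.0815, 0.0736], 'confidence': 0.46}]
[267.2053 263.5579] [{'point': [0.7861, -0.0819, 0.0015], 'confidence': 0.61}] [{'point': [0.6658, -0.0098, 0.1856], 'confidence': 0.92}]
```

View pics/n1.png

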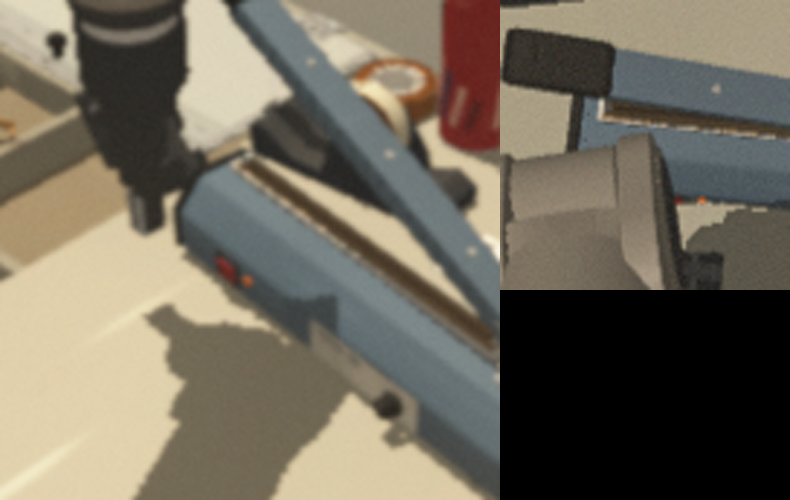

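The fingertip sits at crop (148,223), as projected, and the red rocker is at crop (227,268), clear to the right. I'll lower and approach.

Call:
{"api": "apply_moves", "payload": {
  "deltas": [
    [1,[-0.03,-0.042,0.15],0],
    [1,[-0.06,-0.042,0.3],0],
    [1,[-0.12,-0.042,0.3],0],
    [1,[-0.15,-0.042,0.3],0],
    [1,[-0.17,-0.042,0.3],0],
    [1,[-0.18,-0.042,0.3],0],
    [1,[-0.18,-0.042,0.3],0],
    [1,[-0.18,-0.042,0.3],0]
  ]
}}

```text
t: 4.0
eef_pos: [0.5991, 0.0722, 0.0319]
tool_rot: [0.0, 0.046, 0.999, 0.0]
contact_force: [0.4, 0.6, -0.5]
gripper_width: 0.004
grasp_force: 0.0
```

```bash
python3 -c "
from h import *
to((-67,97,31))"
```

```text
t 4.0 pos [0.5991 0.0722 0.0319] units [-0.0577  0.0092  0.0046] turn -9.437650827144775e-05 F [ 0.3697  0.6408 -0.4635] w 0.0037676646160404942
sealer mm [-78.5415  95.1647  31.9046]
```

Call:
{"api": "apply_moves", "payload": {
  "deltas": [
    [1,[-0.02,0,0],0],
    [1,[-0.03,0,0],0],
    [1,[-0.035,0,0],0],
    [1,[-0.035,0,0],0]
  ]
}}

```text
t: 4.4
eef_pos: [0.6062, 0.0713, 0.0312]
tool_rot: [0.0, 0.046, 0.999, -0.0]
contact_force: [-1.1, 1.0, 0.2]
gripper_width: -0.001
grasp_force: 0.0
```

Call:
{"api": "apply_moves", "payload": {
  "deltas": [
    [1,[-0.005,0,0],0],
    [1,[-0.01,0,0],0],
    [1,[-0.01,0,0],0]
  ]
}}

```text
t: 4.7
eef_pos: [0.6082, 0.0712, 0.0313]
tool_rot: [0.0, 0.046, 0.999, 0.0]
contact_force: [-0.5, -0.8, 0.5]
gripper_width: -0.003
grasp_force: 0.0
```

Call:
{"api": "apply_moves", "payload": {
  "deltas": [
    [1,[-0.005,0,0],0],
    [1,[-0.01,0,0],0],
    [1,[-0.01,0,0],0]
  ]
}}

```text
t: 5.0
eef_pos: [0.6094, 0.071, 0.0311]
tool_rot: [-0.001, 0.046, 0.999, -0.0]
contact_force: [-2.4, 0.3, 0.4]
gripper_width: -0.002
grasp_force: 1.1
```

Call:
{"api": "apply_moves", "payload": {
  "deltas": [
    [1,[-0.005,0,0],0],
    [1,[-0.01,0,0],0],
    [1,[-0.01,0,0],0]
  ]
}}

```text
t: 5.3
eef_pos: [0.6105, 0.0709, 0.0309]
tool_rot: [-0.002, 0.046, 0.999, -0.0]
contact_force: [-5.7, 1.7, 3.6]
gripper_width: -0.0
grasp_force: 3.0
```

Call:
{"api": "apply_moves", "payload": {
  "deltas": [
    [1,[-0.005,0,0],0],
    [1,[-0.01,0,0],0],
    [1,[-0.01,0,0],0]
  ]
}}

```text
t: 5.6
eef_pos: [0.6106, 0.0709, 0.0305]
tool_rot: [-0.004, 0.046, 0.999, -0.0]
contact_force: [-11.1, 1.3, 5.0]
gripper_width: -0.004
grasp_force: 5.3
```

Call:
{"api": "apply_moves", "payload": {
  "deltas": [
    [1,[-0.005,0,0],0],
    [1,[-0.01,0,0],0],
    [1,[-0.01,0,0],0]
  ]
}}

```text
t: 5.9
eef_pos: [0.6106, 0.0709, 0.03]
tool_rot: [-0.005, 0.046, 0.999, -0.0]
contact_force: [-13.7, 1.1, 6.9]
gripper_width: 0.003
grasp_force: 7.4
```

Call:
{"api": "apply_moves", "payload": {
  "deltas": [
    [1,[0.03,0,0],0],
    [1,[0.1,0,0],0],
    [1,[0.2,0,0],0],
    [1,[0.25,0,-0.15],0],
    [1,[0.25,0,-0.35],0],
    [1,[0.25,0,-0.6],0],
    [1,[0.25,0,-0.85],0],
    [1,[0.25,0,-1.0],0],
    [1,[0.25,0,-1.0],0]
  ]
}}

```text
t: 6.8
eef_pos: [0.5702, 0.0754, 0.2371]
tool_rot: [0.006, 0.047, 0.999, 0.002]
contact_force: [0.4, -0.4, 0.3]
gripper_width: 0.002
grasp_force: 0.0
```

Run:
```python
from h import *
to((1,149,275))
p=bot.read_camera("scene")
a=cv2.resize(p["color"][190:260,260:330],(560,560),interpolation=2)
b0=cv2.cvtColor(cv2.imread("pics/scene0.png"),cv2.COLOR_BGR2RGB)[215:250,265:305];b=cv2.resize(b0,(229,200),interpolation=2)
c=np.zeros((560,790,3),np.uint8);c[:,:560]=a;c[:200,561:]=b;
c[220:420,561:]=cv2.resize(p["color"][215:250,265:305],(229,200),interpolation=2)
save({"color":c},"on.png")
```

```text
t 6.8 pos [0.5702 0.0754 0.2371] units [-0.545   0.268  -0.1822] turn -0.0002106737736165866 F [ 0.379  -0.4008  0.2609] w 0.0018468072872260175
sealer mm [-107.65     95.7054  237.0992]
```

View pics/on.png

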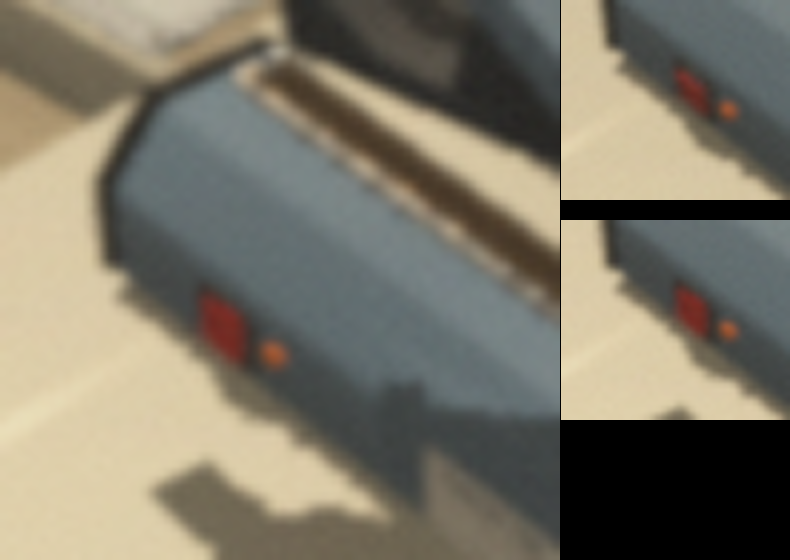

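The rocker (crop 222,327) now looks uniformly brighter than at the start, so its face has turned and it is on. Next is the handle.

Call:
{"api": "apply_moves", "payload": {
  "deltas": [
    [1,[0,0,-0.18],0],
    [1,[-0.1,0.1,-0.25],0],
    [1,[-0.25,0.2,-0.25],0],
    [1,[-0.4,0.268,-0.25],0],
    [1,[-0.545,0.268,-0.25],0],
    [1,[-0.545,0.268,-0.18],0],
    [1,[-0.545,0.268,-0.18],0],
    [1,[-0.545,0.268,-0.18],0]
  ]
}}

```text
t: 7.65
eef_pos: [0.6784, 0.1181, 0.2658]
tool_rot: [-0.001, 0.046, 0.999, -0.0]
contact_force: [-0.4, -0.3, -0.2]
gripper_width: 0.001
grasp_force: 0.0
```

Run:
```python
from h import *
to((1,149,251))
for th in np.linspace(.38,0,9): print(round(th,3),np.round((np.array(hand(th))-hand(.38))/200,3))
r=lambda i:i[226:236,284:291].reshape(-1,3).mean(0)
b0=cv2.cvtColor(cv2.imread("pics/scene0.png"),cv2.COLOR_BGR2RGB)
p=bot.read_camera("scene");print(r(b0),r(p["color"]))
q=bot.read_camera("top");print(proj(q,bot.get_obs()["eef_pos"]))
a=np.hstack([cv2.resize(p["color"][100:200,250:350],(400,400)),cv2.resize(q["color"][150:250,200:300],(390,400))]);save({"color":a},"h1.png")
```

```text
t 7.65 pos [0.6784 0.1181 0.2658] units [-0.0244  0.0043  0.0737] turn -0.00015581381685266248 F [-0.4445 -0.3326 -0.1597] w 0.0010546686819720794
sealer mm [ -3.8342 148.1634 265.7644]
0.38 [0. 0. 0.]
0.332 [ 0.     0.033 -0.078]
0.285 [ 0.     0.063 -0.158]
0.238 [ 0.     0.088 -0.239]
0.19 [ 0.     0.11  -0.322]
0.143 [ 0.     0.128 -0.405]
0.095 [ 0.     0.142 -0.489]
0.047 [ 0.     0.152 -0.573]
0.0 [ 0.     0.157 -0.658]
[91.2    67.6714 59.    ] [100.9429  65.7714  56.7857]
[238.493  191.8866]
```

View pics/h1.png

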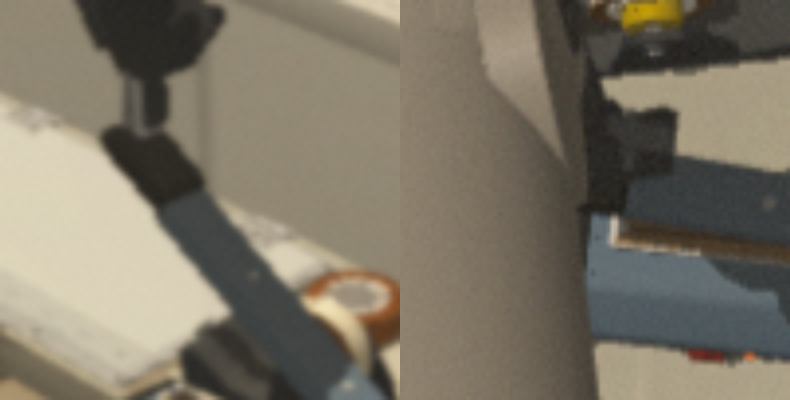

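The closed fingers stand right over the black handle (scene crop 145,130). Pressing down along its arc.

Call:
{"api": "apply_moves", "payload": {
  "deltas": [
    [1,[-0.02,0.005,0.05],0],
    [1,[-0.02,0.01,0.09],0],
    [1,[-0.02,0.037,0.15],0],
    [1,[-0.02,0.06,0.21],0],
    [1,[-0.02,0.08,0.28],0],
    [1,[-0.02,0.1,0.35],0],
    [1,[-0.02,0.12,0.42],0],
    [1,[-0.02,0.133,0.49],0],
    [1,[-0.02,0.145,0.56],0],
    [1,[-0.02,0.153,0.62],0],
    [1,[-0.02,0.157,0.68],0],
    [1,[-0.02,0.16,0.71],0]
  ]
}}

```text
t: 8.95
eef_pos: [0.6868, 0.1499, 0.1242]
tool_rot: [0.0, 0.046, 0.999, -0.0]
contact_force: [2.5, -1.6, 5.3]
gripper_width: 0.002
grasp_force: 2.7
```

Call:
{"api": "apply_moves", "payload": {
  "deltas": [
    [1,[0,0,0.01],0],
    [1,[0,0,0.02],0],
    [1,[0,0,0.02],0]
  ]
}}

```text
t: 9.25
eef_pos: [0.6867, 0.15, 0.1215]
tool_rot: [0.0, 0.046, 0.999, 0.0]
contact_force: [1.0, -1.5, 5.6]
gripper_width: -0.0
grasp_force: 2.4
```

Call:
{"api": "apply_moves", "payload": {
  "deltas": [
    [1,[0,0,0.01],0],
    [1,[0,0,0.02],0],
    [1,[0,0,0.03],0],
    [1,[0,0,0.03],0]
  ]
}}

```text
t: 9.65
eef_pos: [0.6869, 0.1501, 0.1188]
tool_rot: [0.0, 0.046, 0.999, 0.001]
contact_force: [-5.7, -1.7, 22.7]
gripper_width: -0.002
grasp_force: 11.2
```

Call:
{"api": "apply_moves", "payload": {
  "deltas": [
    [1,[0,0,0.01],0],
    [1,[0,0,0.02],0],
    [1,[0,0,0.02],0]
  ]
}}

```text
t: 9.95
eef_pos: [0.687, 0.1502, 0.1185]
tool_rot: [0.001, 0.046, 0.999, 0.001]
contact_force: [-16.7, -4.0, 44.4]
gripper_width: -0.001
grasp_force: 22.1
```

Call:
{"api": "apply_moves", "payload": {
  "deltas": [
    [1,[0,0,-0.01],0],
    [1,[0,0,-0.01],0],
    [1,[0,0,-0.01],0],
    [1,[0,0,-0.01],0],
    [1,[0,0,-0.01],0],
    [1,[0,0,-0.01],0],
    [1,[0,0,-0.01],0],
    [1,[0,0,-0.01],0],
    [1,[0,0,-0.01],0],
    [1,[0,0,-0.01],0],
    [1,[0,0,-0.01],0],
    [1,[0,0,-0.01],0]
  ]
}}

```text
t: 11.15
eef_pos: [0.6869, 0.1501, 0.1186]
tool_rot: [0.001, 0.046, 0.999, 0.001]
contact_force: [-11.7, -3.0, 33.0]
gripper_width: 0.004
grasp_force: 16.4
```

Call:
{"api": "apply_moves", "payload": {
  "deltas": [
    [1,[0,0,0],0],
    [1,[0,0,0],0],
    [1,[0,0,0],0],
    [1,[0,0,0],0],
    [1,[0,0,0],0],
    [1,[0,0,0],0],
    [1,[0,0,0],0],
    [1,[0,0,0],0],
    [1,[0,0,0],0],
    [1,[0,0,0],0],
    [1,[0,0,0],0],
    [1,[0,0,0],0]
  ]
}}

```text
t: 12.35
eef_pos: [0.6869, 0.1502, 0.1186]
tool_rot: [0.001, 0.046, 0.999, 0.001]
contact_force: [-9.9, -3.2, 33.4]
gripper_width: -0.003
grasp_force: 16.4
```

```bash
python3 -c "
from h import *
to((1,149,285))"
```

```text
t 12.35 pos [0.6869 0.1502 0.1186] units [ 0.0025 -0.1577 -0.8321] turn -0.00016441685304847725 F [-9.925  -3.1818 33.4328] w -0.003288086498505576
sealer mm [  1.7163 180.874  118.6435]
```

Held shut for about 2.8 s. Now I'll let it rise along the arc.

Call:
{"api": "apply_moves", "payload": {
  "deltas": [
    [1,[0,0,-0.05],0],
    [1,[0,-0.005,-0.12],0],
    [1,[0,-0.015,-0.19],0],
    [1,[0,-0.03,-0.27],0],
    [1,[0,-0.05,-0.35],0],
    [1,[0,-0.07,-0.43],0],
    [1,[0,-0.1,-0.51],0],
    [1,[0,-0.13,-0.59],0],
    [1,[0,-0.15,-0.66],0],
    [1,[0,-0.157,-0.74],0],
    [1,[0,-0.157,-0.84],0],
    [1,[0,-0.157,-0.94],0]
  ]
}}

```text
t: 13.55
eef_pos: [0.6834, 0.1184, 0.3023]
tool_rot: [-0.0, 0.046, 0.999, -0.0]
contact_force: [-0.0, -0.0, -0.1]
gripper_width: 0.003
grasp_force: 0.0
```

Call:
{"api": "apply_moves", "payload": {
  "deltas": [
    [1,[0.1,0,0],0],
    [1,[0.25,-0.1,0],0],
    [1,[0.4,-0.2,0],0],
    [1,[0.56,-0.27,0],0],
    [1,[0.56,-0.27,0.2],0],
    [1,[0.56,-0.27,0.4],0],
    [1,[0.56,-0.27,0.6],0],
    [1,[0.56,-0.27,0.8],0],
    [1,[0.56,-0.27,0.95],0],
    [1,[0.56,-0.27,0.95],0]
  ]
}}

```text
t: 14.55
eef_pos: [0.5641, 0.0748, 0.1078]
tool_rot: [-0.004, 0.046, 0.999, -0.001]
contact_force: [-0.1, -0.3, -0.5]
gripper_width: -0.002
grasp_force: 0.0
```

Run:
```python
from h import *
to((-85,97,22))
p=bot.read_camera("scene");q=bot.read_camera("top");q0=cv2.cvtColor(cv2.imread("pics/scene0.png"),cv2.COLOR_BGR2RGB)
r=lambda i:i[226:236,284:291].reshape(-1,3).mean(0)
print(r(p["color"]),[np.abs(p["color"][a:b,c:d].astype(int)-q0[a:b,c:d]).mean() for a,b,c,d in((120,160,270,310),(300,400,260,370))])
```

```text
t 14.55 pos [0.5641 0.0748 0.1078] units [-0.1466  0.0136  0.4277] turn -4.7952530473368836e-05 F [-0.1393 -0.3423 -0.5243] w -0.0015809742485651077
sealer mm [-113.6471   94.5282  107.7741]
[101.2143  65.0286  56.5   ] [np.float64(32.416041666666665), np.float64(15.879818181818182)]
```

Call:
{"api": "apply_moves", "payload": {
  "deltas": [
    [1,[0,0.014,0.2],0],
    [1,[-0.05,0.014,0.4],0],
    [1,[-0.1,0.014,0.44],0],
    [1,[-0.15,0.014,0.44],0],
    [1,[-0.18,0.014,0.44],0],
    [1,[-0.2,0.014,0.44],0],
    [1,[-0.2,0.014,0.44],0],
    [1,[-0.2,0.014,0.44],0]
  ]
}}

```text
t: 15.45
eef_pos: [0.6076, 0.0743, 0.0242]
tool_rot: [0.001, 0.046, 0.999, 0.0]
contact_force: [0.3, 0.4, -0.1]
gripper_width: 0.0
grasp_force: 0.0
```

Call:
{"api": "apply_moves", "payload": {
  "deltas": [
    [1,[-0.005,0,0],0],
    [1,[-0.01,0,0],0],
    [1,[-0.01,0,0],0]
  ]
}}

```text
t: 15.75
eef_pos: [0.6093, 0.0741, 0.0233]
tool_rot: [0.0, 0.046, 0.999, 0.0]
contact_force: [-0.1, -1.1, 0.5]
gripper_width: 0.001
grasp_force: 0.0
```

Call:
{"api": "apply_moves", "payload": {
  "deltas": [
    [1,[-0.005,0,0],0],
    [1,[-0.01,0,0],0],
    [1,[-0.01,0,0],0]
  ]
}}

```text
t: 16.05
eef_pos: [0.6101, 0.074, 0.0228]
tool_rot: [-0.001, 0.046, 0.999, -0.0]
contact_force: [-4.7, -0.2, 1.2]
gripper_width: -0.005
grasp_force: 2.1
```

Call:
{"api": "apply_moves", "payload": {
  "deltas": [
    [1,[-0.005,0,0],0],
    [1,[-0.01,0,0],0],
    [1,[-0.01,0,0],0]
  ]
}}

```text
t: 16.35
eef_pos: [0.61, 0.0739, 0.0224]
tool_rot: [-0.003, 0.046, 0.999, -0.0]
contact_force: [-9.1, 0.4, 3.4]
gripper_width: 0.001
grasp_force: 4.4
```

As expected, a vertical finger stops the rocker half way: flat at TCP x 0.610. The tool can't tilt, so I'll finish it on the top edge. The fingertip goes down on the rocker's upper end and draws outward, which turns the bottom half in.

Call:
{"api": "apply_moves", "payload": {
  "deltas": [
    [1,[0.03,0,0],0],
    [1,[0.06,0,0],0],
    [1,[0.08,0,-0.06],0],
    [1,[0.08,0,-0.13],0],
    [1,[0.08,0,-0.13],0],
    [1,[0.08,0,-0.13],0]
  ]
}}

```text
t: 16.95
eef_pos: [0.5984, 0.0754, 0.0505]
tool_rot: [0.001, 0.046, 0.999, 0.0]
contact_force: [0.0, -1.4, -0.2]
gripper_width: 0.002
grasp_force: 0.0
```

Run:
```python
from h import *
to((-65.2,95,43))
p=bot.read_camera("scene")
r=lambda i:i[226:236,284:291].reshape(-1,3).mean(0)
print(r(p["color"]));save(p,"half.png")
```

```text
t 16.95 pos [0.5984 0.0754 0.0505] units [-0.0716 -0.0163  0.0375] turn -0.00011136665528577257 F [ 0.0419 -1.3714 -0.1632] w 0.002361133616415168
sealer mm [-79.5306  98.2702  50.472 ]
[90.0714 62.9286 54.3   ]
```

Call:
{"api": "apply_moves", "payload": {
  "deltas": [
    [1,[-0.03,-0.01,0.02],0],
    [1,[-0.055,-0.016,0.037],0],
    [1,[-0.066,-0.016,0.037],0],
    [1,[-0.072,-0.016,0.037],0],
    [1,[-0.072,-0.016,0.037],0],
    [1,[-0.072,-0.016,0.037],0]
  ]
}}

```text
t: 17.6
eef_pos: [0.6113, 0.0707, 0.0418]
tool_rot: [-0.0, 0.046, 0.999, 0.0]
contact_force: [0.1, 0.1, -0.7]
gripper_width: 0.002
grasp_force: 0.0
```

```bash
python3 -c "
from h import *
to((-65.2,95,38))"
```

```text
t 17.6 pos [0.6113 0.0707 0.0418] units [-0.0052  0.0007  0.0192] turn -9.800278327484219e-05 F [ 0.0978  0.1073 -0.6851] w 0.001934979995808336
sealer mm [-66.2349  94.8514  41.8383]
```

Call:
{"api": "apply_moves", "payload": {
  "deltas": [
    [1,[-0.003,0,0.01],0],
    [1,[-0.003,0,0.017],0],
    [1,[-0.003,0,0.02],0],
    [1,[-0.003,0,0.02],0],
    [1,[-0.003,0,0.02],0]
  ]
}}

```text
t: 18.1
eef_pos: [0.612, 0.0706, 0.0379]
tool_rot: [-0.0, 0.046, 0.999, 0.0]
contact_force: [-0.3, -0.9, 0.5]
gripper_width: -0.001
grasp_force: 0.0
```

Call:
{"api": "apply_moves", "payload": {
  "deltas": [
    [1,[0,0,0.004],0],
    [1,[0,0,0.007],0],
    [1,[0,0,0.007],0]
  ]
}}

```text
t: 18.4
eef_pos: [0.6119, 0.0706, 0.0364]
tool_rot: [-0.0, 0.046, 0.999, -0.0]
contact_force: [0.2, 0.3, -0.3]
gripper_width: -0.002
grasp_force: 0.0
```

Call:
{"api": "apply_moves", "payload": {
  "deltas": [
    [1,[0,0,0.004],0],
    [1,[0,0,0.005],0],
    [1,[0,0,0.005],0]
  ]
}}

```text
t: 18.7
eef_pos: [0.6119, 0.0706, 0.0355]
tool_rot: [-0.0, 0.046, 0.999, 0.0]
contact_force: [-0.8, -0.4, 0.7]
gripper_width: -0.005
grasp_force: 0.2
```

Call:
{"api": "apply_moves", "payload": {
  "deltas": [
    [1,[0,0,0.003],0],
    [1,[0,0,0.005],0],
    [1,[0,0,0.005],0]
  ]
}}

```text
t: 19.0
eef_pos: [0.6119, 0.0707, 0.0349]
tool_rot: [-0.0, 0.046, 0.999, 0.0]
contact_force: [-2.1, 0.4, 5.3]
gripper_width: -0.002
grasp_force: 2.7
```

Call:
{"api": "apply_moves", "payload": {
  "deltas": [
    [1,[0,0,0.003],0],
    [1,[0,0,0.005],0],
    [1,[0,0,0.005],0]
  ]
}}

```text
t: 19.3
eef_pos: [0.6117, 0.0707, 0.0345]
tool_rot: [-0.0, 0.046, 0.999, 0.0]
contact_force: [-5.4, -0.2, 10.6]
gripper_width: 0.004
grasp_force: 5.7
```

Call:
{"api": "apply_moves", "payload": {
  "deltas": [
    [1,[0,0,0.005],0],
    [1,[0.005,0,0.007],0],
    [1,[0.01,0,0.007],0],
    [1,[0.01,0,0.007],0]
  ]
}}

```text
t: 19.7
eef_pos: [0.6095, 0.071, 0.0327]
tool_rot: [-0.0, 0.046, 0.999, 0.0]
contact_force: [-4.1, 0.4, 6.4]
gripper_width: 0.004
grasp_force: 4.2
```

```bash
python3 -c "
from h import *
to((-65.2,95,38))"
```

```text
t 19.7 pos [0.6095 0.071  0.0327] units [-0.0146  0.     -0.0267] turn -9.552629602372788e-05 F [-4.0846  0.3703  6.4171] w 0.00442494443421102
sealer mm [-68.1323  94.9977  32.6565]
```

Call:
{"api": "apply_moves", "payload": {
  "deltas": [
    [1,[0,0,-0.02],0],
    [1,[0.02,0,-0.06],0],
    [1,[0.08,0,-0.09],0],
    [1,[0.15,0,-0.09],0],
    [1,[0.15,0,-0.09],0],
    [1,[0.15,0,-0.09],0]
  ]
}}

```text
t: 20.3
eef_pos: [0.58, 0.0737, 0.0505]
tool_rot: [0.0, 0.046, 0.999, 0.0]
contact_force: [0.6, -0.5, -0.3]
gripper_width: -0.001
grasp_force: 0.0
```

Run:
```python
from h import *
to((-65.2,95,43))
p=bot.read_camera("scene")
r=lambda i:i[226:236,284:291].reshape(-1,3).mean(0)
print(r(p["color"]));save(p,"aft.png")
ims=[p["color"]]+[cv2.cvtColor(cv2.imread(f"pics/{n}.png"),cv2.COLOR_BGR2RGB) for n in("half","scene0")]
save({"color":np.hstack([cv2.resize(i[215:250,268:303],(263,263),interpolation=2) for i in ims])},"cmp.png")
for i in ims: print(i[226:236,285:290,0])
```

```text
t 20.3 pos [0.58   0.0737 0.0505] units [-0.1626  0.0003  0.0375] turn -6.419111615276744e-05 F [ 0.6309 -0.5491 -0.3299] w -0.0009721122197767599
sealer mm [-97.7214  94.9563  50.4878]
[92.1857 66.6571 58.7   ]
[[ 63  65  67  72  78]
 [ 87  91  79  69  69]
 [101 117 107  81  66]
 [ 85 107 115 105  83]
 [ 74  93 106 115 100]
 [ 81  88  99 105  97]
 [ 91  92  94  99  94]
 [103  95  92  94  93]
 [125 108  99  91  87]
 [165 131 110 100  88]]
[[ 71  72  67  65  64]
 [ 97  98  74  60  60]
 [ 91  96  83  69  59]
 [ 80  91  92  83  68]
 [ 83  95  97  93  81]
 [ 89  98 101  99  91]
 [103 101 101 103  97]
 [110 105 100 103  97]
 [126 112 104  97  92]
 [169 132 111  99  86]]
[[ 66  66  69  74  77]
 [ 85  90  79  71  71]
 [ 99 115 103  81  69]
 [ 83 103 113 100  83]
 [ 75  91 105 112  98]
 [ 79  87  96 101  96]
 [ 92  92  95  99  92]
 [103  95  91  94  92]
 [120 106  96  91  87]
 [161 129 107  95  84]]
```

View pics/cmp.png

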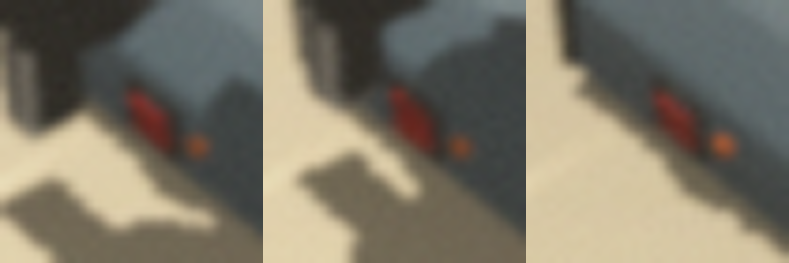

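The rocker (left, 150,120) now looks the same as in the original off image (right), unlike the half-way one (middle). I'll retreat and check it clear of shadow.

Call:
{"api": "apply_moves", "payload": {
  "deltas": [
    [1,[0.2,0,0],0],
    [1,[0.4,0.1,-0.2],0],
    [1,[0.4,0.3,-0.45],0],
    [1,[0.4,0.5,-0.7],0],
    [1,[0.4,0.7,-0.8],0],
    [1,[0.4,0.95,-0.8],0],
    [1,[0.4,0.95,-0.8],0],
    [1,[0.4,0.95,-0.8],0]
  ]
}}

```text
t: 21.15
eef_pos: [0.5183, 0.2758, 0.2113]
tool_rot: [0.001, 0.043, 0.999, 0.002]
contact_force: [-0.4, 0.1, 0.3]
gripper_width: -0.0
grasp_force: 0.0
```

Run:
```python
from h import *
A=lambda i:i[224:238,283:292].astype(float)
ld=lambda n:cv2.cvtColor(cv2.imread(f"pics/{n}.png"),cv2.COLOR_BGR2RGB)
s0=ld("scene0");p=[bot.read_camera("scene")["color"] for _ in range(6)]
now=np.mean([A(i) for i in p],0);off=A(s0);half=A(ld("half"));aft=A(ld("aft"))
for n,a in(("now",now),("aft",aft),("half",half)): print(n,np.abs(a-off).mean(),(a-off).mean((0,1)))
print(now[2:12,2:7,0].round(),(now-off)[2:12,2:7,0].round())
print("handle diff",np.abs(p[0][120:160,270:310].astype(int)-s0[120:160,270:310]).mean(),bot.get_obs()["t"])
save({"color":p[0]},"fin.png")
```

```text
now 1.7486772486772484 [1.1389 0.6204 1.0635]
aft 2.671957671957672 [1.2778 0.3968 1.0397]
half 7.243386243386244 [-2.4365 -5.0873 -5.1746]
[[ 65.  65.  69.  74.  78.]
 [ 89.  90.  78.  69.  70.]
 [ 99. 116. 106.  80.  68.]
 [ 85. 106. 113. 104.  82.]
 [ 75.  92. 106. 113. 101.]
 [ 80.  88.  98. 104.  98.]
 [ 92.  91.  94.  97.  94.]
 [105.  97.  93.  95.  93.]
 [123. 108.  98.  92.  88.]
 [166. 131. 109.  98.  86.]] [[-1. -1.  0. -0.  1.]
 [ 4.  0. -1. -2. -1.]
 [ 0.  1.  3. -1. -2.]
 [ 2.  3.  0.  4. -0.]
 [ 0.  1.  0.  1.  3.]
 [ 1.  1.  2.  4.  2.]
 [-0. -1. -1. -2.  2.]
 [ 2.  2.  2.  1.  1.]
 [ 3.  2.  2.  1.  1.]
 [ 5.  2.  2.  3.  2.]]
handle diff 13.153541666666667 21.45
```

View pics/fin.png

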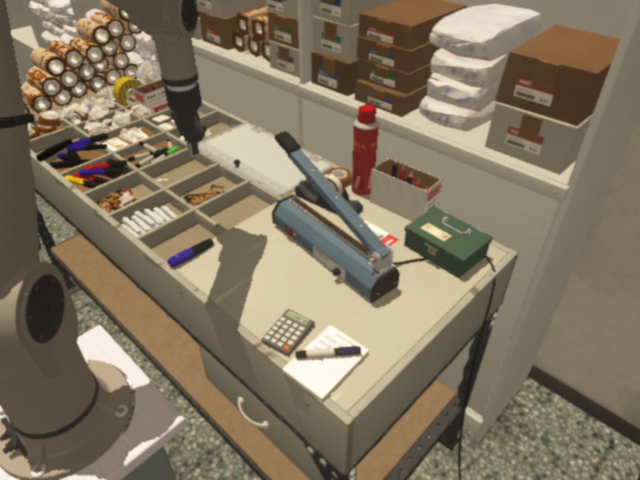

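The arm is up with its handle at (287,140), the rocker pixels match the original off state within noise, the bystanders haven't moved, and the robot is clear. Handing in.

```bash
python3 -c "
from station import bot
print(bot.hand_in())"
```

```text
the job is handed in; nothing more can be done
None
```

The sealer's dry test is done and handed in: switched on, arm held shut for about 2.8 s, sprung back up, then switched off. The downward-pointing fingers could push the rocker's bottom half only half way, so I finished switching off by pressing down and outward on its top edge; the camera image then matched the original off state.

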